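Drop a used vial down the waste chute and ease its sprung flap shut

ROBOT

A 6-joint arm with a two-finger parallel gripper is mounted at the origin on a cart in front of the work surface, level with it; the furniture and walls round the work are solid. World frame = base frame: x ahead of the robot, y to its left, z up, the work surface at z = 0. Lengths are in m, angles in rad, forces in N, time in s.
With the tool pointing down it reaches from about 0.25 to 0.775 m from the base axis. Payload 4 kg.
Tool frame: the origin (TCP) lies midway between the tips of the shut fingers; the grasp point (between the pads) lies 19 mm behind it (bot.grip_point_offset is the distance from the TCP to the grasp point, in m); z points along the fingers, y is the line along which they close (so a half turn about z gives the same grasp; the last joint's range is limited). The gripper opens to 85 mm and grips with 20 to 120 N. Pads are 22 mm wide; open, the fingers measure 114 mm over their backs; the gripper's body (76 mm by 85 mm) begins 54 mm behind the grasp point. The pads swing forward as they close: fully open they stand 13 mm farther back than shut.
Start: joints at [-1.238, 0.087, 1.371, -0, 1.684, -0.103], TCP at [0.232, -0.499, 0.231] pointing down, gripper open.
Joint ranges: [-3.1, 3.1], [-0.76, 2.03], [0.27, 2.55], [-1.08, 4.22], [0.17, 2.65], [-2.57, 2.57]. Speed limits (rad/s): [2.79, 2.79, 3.14, 3.14, 3.14, 3.14].

INTERFACE

Orientations are given as a unit quaternion [w, x, y, z].
In Python, from plant import bot gives the robot as it stands.
- The arm moves only by the tool send_rows, never from a script. Its argument "rows" is a list of rows, each an object of numbers: "tx", "ty", "tz": the shift along the tool's x, y, z in units of 40 mm (1.0 is 40 mm); "rx", "ry", "rz": the turn, a rotation vector about the tool's x, y, z in rad. In form: [{"tx": .., "ty": .., "tz": .., "rx": .., "ry": .., "rz": ..}, ...]. A call has 1 to 8 rows; each row shifts and turns the commanded pose from where the row before left it, along the tool's axes as they then stand; what a row does not reach is not made up. A row lasts 1/10 s, in which the tool goes at most 50 mm and 8.59 degrees, less where a joint would pass 70% of its speed; a pose out of reach is approached as far as the arm can. A call is refused whole if a number of a shift passes 1 or a number of a turn 0.15, either way. A call with a gripper value outside its range is refused whole. "fingers" is the opening, from 0 (shut) to 1 (fully open), set as the call begins (left out, the last holds). The fingers move at their own pace and stop on an object; "grip_force" is the grip in N (left out, the last holds). Time passes only in rows, so rows that do not move let the fingers close. It gives the time, the measured TCP pose, the force, the opening and the grip force at its end, in the units of the state.
- bot.get_state(): the state, without advancing time (a new reading comes with each control period).
- bot.read_camera(name): name is "scene" or "side" or "wrist"; returns (picture, depth): 480x640x3 uint8, red, green, blue; 480x640 float32, m along the optical axis (not along the pixel's ray), 0 where there is no reading.
- bot.calibration(name): a dict with "intrinsics" (3x3 intrinsics, pixels), "T" (4x4, takes a point from camera to world coordinates). Camera axes: x right, y down, z forward; pixel columns grow to the right and rows downward; lengths in m; the calibration is good to about 2 mm. A picture is of the moment at which its call begins: read the wrist's pose just before it. calibration takes no time and is no camera call; for the wrist camera it gives the pose at the moment of the call.
- bot.sign_off(): hands the job in; it is judged then, once.
The state is a dict: "time": time; "joint_pos": joint angles; "qvel": joint speeds; "tau": joint torques, N m; "tcp_pos": TCP position; "eef_rot": TCP orientation; "ft_force": force on the tool from outside, world axes, zero at the start; "moment": the same for the moment, N m; "width": finger opening in m; "grip_force": force on a finger pad.
Only numpy, scipy, OpenCV 4.12 (cv2) and the standard library are available. Lean on these libraries where they do the work, as an engineer would, in place of code of your own. Each camera call takes 0.05 s, during which the arm holds its last target. There are 200 camera calls.

TASK

Throw the used vial away: pick it up from the bench and lay it crosswise on the waste chute's feed slope so that it rolls down against the gate, and let go of it. Then lift the sprung flap by its front lip until the vial rolls in, and ease the flap back down under control until it is fully shut, never letting it slam. Leave the other things on the bench as they are.

Things in the scene. Friction and masses are not known exactly. Their poses are not given: they have to be found in the camera images.
- chute: Waste chute, fixed to the bench: a grey steel box with bare metal flap and slope, 130 (x) x 110 (y) x 105 mm high, walls 4 mm, inner floor 9 mm up. Origin: centre of the box's underside, on the bench. x runs from the front (which faces roughly the robot) to the hinge side, y to the side that carries the feed slope, z up.
- slope_mid (a point): Point on the surface of the feed slope, on its trough's mid-line, at x -12, y 115, z 88 mm of the chute; axes as the chute's. The open slope runs from the box wall (y 51, z 72 mm) up and outward at 14 deg to y 175, z 103 mm; trough 64 mm wide, x -44 to 20 mm, side walls and end stop 14 mm. A vial laid here along the chute's x rolls down to the gate.
- gate (a point): Lower edge (middle) of the gate when the flap is shut: a plate that hangs from the flap across the mouth in the box's +y wall, 46 mm wide, 8 mm clear of the slope. It stops a vial on the slope (vial axis then about 12 mm outside the wall) and rises with the flap; once the flap is 0.2 to 0.35 rad open the vial rolls in. Moves with the flap.
- flap (a joint): Hinge of the flap covering the top of the box (top face 112 mm above the bench), rad: 0 = shut, level; grows as the front lip is lifted; stop at 1.2. A spring and its weight always close it (about 1.5 N at the lip when shut, 2 N at 0.6 rad): it never stays open by itself, and slams if let go at 0.05 rad (8 mm at the lip) or more. A finger tilted 15 to 45 deg under the lip, from the front, can lift it and let it down.
- flap_edge (a point): Middle of the flap's front lip, moving with the flap: a tongue 4 mm thick, 70 mm wide, sticking out 37 mm in front of the box's front wall and ending in a rolled bar 10 mm thick, 74 mm long, along y. This point is on the bar's axis, 162 mm from the hinge line, 110 mm above the bench when shut; below it is free room down to the bench.
- flap_hinge (a point): Middle of the flap's hinge line (fixed): at x 60, y 0, z 110 mm of the chute; the line is parallel to the chute's y axis.
- vial: The used vial: small amber glass vial with white cap, 22 mm diameter, 50 mm long, about 30 g, lying on the bench to the right of the chute. Origin: its middle, on its axis; x runs along its axis to the cap. It rolls freely.
- tube: Bystander: conical 15 ml tube 114 mm long, 23 mm thick, lying loose on the bench. Origin: centre of its underside. Leave alone.
- dish: Bystander: flat round petri dish 62 mm in diameter, 15 mm high, loose. Origin: centre of its underside. Leave alone.
- forceps: Bystander: fine steel forceps 118 mm long, lying loose. Origin: centre of its underside. Leave alone.

How it is judged:
By the outcome, as a careful person would: the job done as asked, in the order asked, and still so for the second after the job is handed in, with the robot touching nothing.
It also fails if it takes over 58 s, if anything falls off the work surface, if the arm or the gripper's body presses on something with over 40 N, if the wrist force passes 120 N, or if a joint passes its speed limit or range.

## Working session

There is one attempt and no reset: what is moved stays moved. The work goes in short steps, Python scripts to look and compute and a tool call to move; the robot and the scene stay as the last step left them, time stands still between calls to the robot, and variables do not carry over. Pictures are saved under pics/ and viewed, at most 10 in all, crops included, and the job is handed in when it is done.

Besides the shell and the picture viewer there is one more tool, called after "Emit:" in YAML: its name, and indented under it one key for each argument. send_rows: Moves the arm, as the interface text tells. Its arguments: {"type":"object","properties":{"rows":{"type":"array","items":{"type":"object","properties":{"tx":{"type":"number"},"ty":{"type":"number"},"tz":{"type":"number"},"rx":{"type":"number"},"ry":{"type":"number"},"rz":{"type":"number"}}}},"fingers":{"type":"number"},"grip_force":{"type":"number"}},"required":["rows"]}

```bash
mkdir -p pics; ls
python3 - <<'E'
from plant import bot
import cv2,numpy as np
s=bot.get_state();print(s)
for n in("scene","side"):
    p,d=bot.read_camera(n);cv2.imwrite(f"pics/{n}0.png",p[:,:,::-1]);np.save(f"pics/{n}0.npy",d)
    c=bot.calibration(n);print(n,c);np.savez(f"pics/{n}c.npz",K=c["intrinsics"],T=c["T"])
E
```

```text
pics
{'time': 0.0, 'joint_pos': array([-1.23814512e+00,  8.79791062e-02,  1.37231336e+00, -1.36373347e-05,
        1.68357727e+00, -1.03088961e-01]), 'qvel': array([ 0.00052751,  0.00029336, -0.00100958,  0.00223693, -0.00072789,
        0.00063246]), 'tau': array([-1.43263544e-03, -3.51864839e+01, -3.13275039e+01, -1.83801644e-04,
        1.08294992e-02,  2.64276895e-05]), 'tcp_pos': array([ 0.23197507, -0.4981245 ,  0.23009596]), 'eef_rot': array([-1.13027506e-03,  9.76359577e-01,  2.16149669e-01, -1.37128099e-04]), 'ft_force': array([ 0.33189065,  0.48681469, -0.06502293]), 'moment': array([-0.02634414, -0.01721174, -0.03264735]), 'grip_force': 0.0, 'width': 0.08529312508981339}
scene {'intrinsics': array([[603.1162803 ,   0.        , 313.32462258],
       [  0.        , 603.1162803 , 235.90335363],
       [  0.        ,   0.        ,   1.        ]]), 'T': array([[-0.90149229, -0.31374813,  0.29811705,  0.11942292],
       [-0.43277645,  0.64708758, -0.62768002,  0.87585397],
       [ 0.00402559, -0.69486673, -0.71912727,  1.11355101],
       [ 0.        ,  0.        ,  0.        ,  1.        ]])}
side {'intrinsics': array([[520.41582492,   0.        , 326.47799765],
       [  0.        , 520.41582492, 248.95631761],
       [  0.        ,   0.        ,   1.        ]]), 'T': array([[ 0.8899511 , -0.26684429,  0.36983939,  0.04233467],
       [-0.45564226, -0.48571532,  0.74596967, -1.03208349],
       [-0.01942109, -0.83239098, -0.55384842,  0.84914461],
       [ 0.        ,  0.        ,  0.        ,  1.        ]])}
```

View pics/scene0.png

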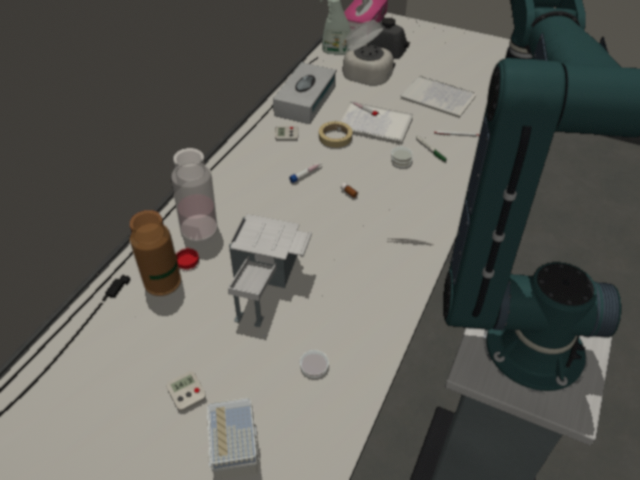

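View pics/side0.png

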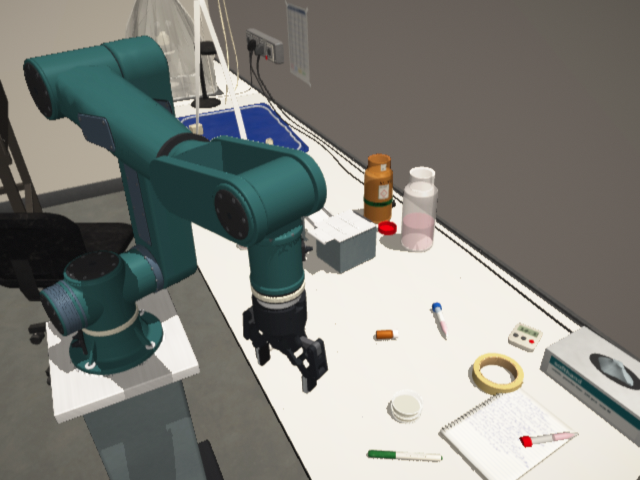

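Run:
```python
import cv2,numpy as np
a=cv2.imread("pics/scene0.png");b=cv2.imread("pics/side0.png")
A=cv2.resize(a[205:330,215:325],None,fx=4.5,fy=4.5,interpolation=cv2.INTER_CUBIC)
B=cv2.resize(a[175:205,330:370],(300,225),interpolation=cv2.INTER_CUBIC)
C=cv2.resize(b[320:350,366:406],(300,225),interpolation=cv2.INTER_CUBIC)
o=np.zeros((563,800,3),np.uint8);o[:A.shape[0],:A.shape[1]]=A;o[:225,500:]=B;o[230:455,500:]=C
cv2.imwrite("pics/crop1.png",o)
c=np.load("pics/scenec.npz");d=np.load("pics/scene0.npy")
v,u=np.mgrid[0:480,0:640];K,T=c["K"],c["T"]
P=np.stack([(u-K[0,2])/K[0,0]*d,(v-K[1,2])/K[1,1]*d,d],-1)@T[:3,:3].T+T[:3,3]
np.save("pics/P.npy",P)
m=(u>215)&(u<325)&(v>205)&(v<325)
t=m&(abs(P[...,2]-.112)<.006)
print(t.sum(), P[t].min(0),P[t].max(0))
print("bench z",np.median(P[300:320,330:340,2]), "flap z",np.median(P[225:245,255:275,2]))
n,l,st,ce=cv2.connectedComponentsWithStats(t.astype(np.uint8));i=1+st[1:,4].argmax();print(st[i],ce[i])
print(cv2.minAreaRect((P[l==i][:,:2]*1000).astype(np.float32)),cv2.boxPoints(cv2.minAreaRect((P[l==i][:,:2]*1000).astype(np.float32))))
# vial
hs=cv2.cvtColor(a,cv2.COLOR_BGR2HSV);mm=(u>330)&(u<370)&(v>175)&(v<205)&(P[...,2]>.008)
q=P[mm];print("vial",len(q),q.mean(0),cv2.minAreaRect((q[:,:2]*1000).astype(np.float32)),q[:,2].max())
cs=np.load("pics/sidec.npz");d=np.load("pics/side0.npy");K,T=cs["K"],cs["T"]
P=np.stack([(u-K[0,2])/K[0,0]*d,(v-K[1,2])/K[1,1]*d,d],-1)@T[:3,:3].T+T[:3,3]
mm=(u>366)&(u<406)&(v>320)&(v<350)&(P[...,2]>.008)
q=P[mm];print("vial side",len(q),q.mean(0),cv2.minAreaRect((q[:,:2]*1000).astype(np.float32)),q[:,2].max())
```

```text
2652 [ 0.52885713 -0.01980437  0.10600633] [0.71516503 0.22507746 0.11797834]
bench z 0.0008017952983411236 flap z 0.11398416619296076
[ 229  214   83   46 2449] [269.61086158 237.06288281]
((620.7852783203125, 46.221527099609375), (175.100341796875, 119.27452087402344), 10.806022644042969) [[523.6065     88.38696  ]
 [545.9687    -28.772524 ]
 [717.96405     4.0560913]
 [695.60187   121.215576 ]]
vial 143 [ 0.55055227 -0.25051376  0.04877757] ((327.9254150390625, 260.9882507324219), (100.786376953125, 1294.594970703125), 23.183509826660156) 1.1135510137820173
vial side 188 [ 0.55169283 -0.30330532  0.03043987] ((295.36138916015625, -648.5469360351562), (917.5421752929688, 51.06848907470703), 53.40069580078125) 0.849144606003594
```

View pics/crop1.png

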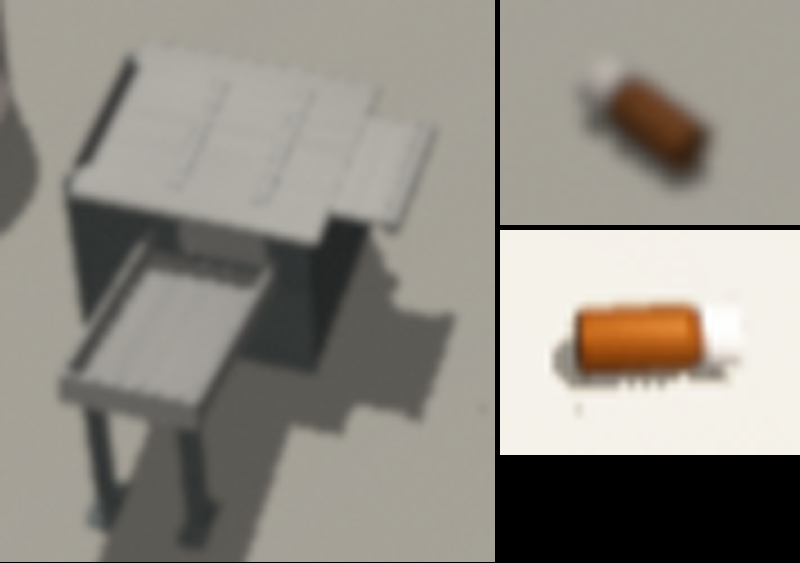

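```bash
cat > h.py <<'E'
import numpy as np
def ray(cam,u,v,z):
    c=np.load(f"pics/{cam}c.npz");K,T=c["K"],c["T"]
    r=T[:3,:3]@np.linalg.inv(K)@[u,v,1];o=T[:3,3];return o+r*(z-o[2])/r[2]
def proj(cam,p):
    c=np.load(f"pics/{cam}c.npz");K,T=c["K"],c["T"]
    q=K@(T[:3,:3].T@(np.array(p)-T[:3,3]));return q[:2]/q[2]
E
python3 - <<'E'
from h import *
from scipy.optimize import least_squares
np.set_printoptions(precision=4,suppress=True)
px={ (138,50):(65,-55,112),(72,182):(65,55,112),(322,242):(-65,55,112),(378,88):(-65,-55,112),(434,126):(-107,-37,112),(395,228):(-107,37,112),
 (318,370):(-65,55,0),(62,384):(20,177,117-14+14),(198,412):(-44,177,117)}
for (a,b),p in px.items(): print(p,ray("scene",215+a/4.5,205+b/4.5,p[2]/1000))
def W(x,p): c,s=np.cos(x[2]),np.sin(x[2]); return [x[0]+c*p[0]/1e3-s*p[1]/1e3,x[1]+s*p[0]/1e3+c*p[1]/1e3,p[2]/1e3]
f=lambda x:np.concatenate([proj("scene",W(x,p))-[215+a/4.5,205+b/4.5] for (a,b),p in px.items()])
r=least_squares(f,[.62,.04,.19],loss="soft_l1");print(r.x,f(r.x).reshape(-1,2))
for n,a in (("scene",[(590,70),(705,158)]),):
    for u,v in a: print(ray(n,330+(u-500)/7.5,175+v/7.5,.011))
for u,v in [(576,338),(741,335)]: print("side",ray("side",366+(u-500)/7.5,320+(v-230)/7.5,.011))
for n in [(-12,115,88),(-102,0,110)]: print(n,W(r.x,n))
E
```

```text
(65, -55, 112) [0.7081 0.0129 0.112 ]
(65, 55, 112) [0.6899 0.1105 0.112 ]
(-65, 55, 112) [0.5576 0.0915 0.112 ]
(-65, -55, 112) [ 0.581  -0.0171  0.112 ]
(-107, -37, 112) [ 0.5426 -0.0049  0.112 ]
(-107, 37, 112) [0.5292 0.0674 0.112 ]
(-65, 55, 0) [0.5668 0.0851 0.    ]
(20, 177, 117) [0.624 0.228 0.117]
(-44, 177, 117) [0.5585 0.2148 0.117 ]
[0.6366 0.0495 0.1897] [[ 0.1085 -1.7009]
 [-1.2543  1.5028]
 [-1.8457 -0.7921]
 [-0.8708 -0.2027]
 [ 1.9978 -0.0492]
 [ 2.2337  0.1467]
 [ 0.4694  2.4464]
 [ 0.7099 -0.1353]
 [-0.6984 -0.188 ]]
[ 0.591  -0.3004  0.011 ]
[ 0.534  -0.2743  0.011 ]
side [ 0.5398 -0.2782  0.011 ]
side [ 0.5855 -0.3013  0.011 ]
(-12, 115, 88) [np.float64(0.6031387313015566), np.float64(0.1601412738739162), 0.088]
(-102, 0, 110) [np.float64(0.5364320856666643), np.float64(0.030236603333781642), 0.11]
```

```bash
cat >> h.py <<'E'
from scipy.spatial.transform import Rotation as Rn
def tool(yaw,ry=0,rx=0): # x axis at world yaw, z down, then tilts about tool y / x
    x=np.array([np.cos(yaw),np.sin(yaw),0]);z=np.array([0,0,-1.]);return Rn.from_matrix(np.c_[x,np.cross(z,x),z])*Rn.from_euler('y',ry)*Rn.from_euler('x',rx)
def plan(pos,R):
    from plant import bot
    np.set_printoptions(precision=3,suppress=True)
    s=bot.get_state();q=s["eef_rot"];Rc=Rn.from_quat([q[1],q[2],q[3],q[0]])
    dp=np.array(pos)-s["tcp_pos"]
    print("t",round(s["time"],2),"pos",s["tcp_pos"],"F",s["ft_force"],"w",round(s["width"],4),"j",s["joint_pos"])
    print("rotvec(tool)",(Rc.inv()*R).as_rotvec(),"shift units now-axes",Rc.inv().apply(dp)/.04,"after-rot axes",R.inv().apply(dp)/.04)
E
python3 -c "
from h import *
plan([.5626,-.289,.12],tool(np.radians(-26)))"
```

```text
t 0.1 pos [ 0.232 -0.498  0.23 ] F [ 0.068 -0.277  0.017] w 0.0853 j [-1.238  0.088  1.372 -0.     1.684 -0.103]
rotvec(tool) [-0.002  0.001  0.89 ] shift units now-axes [ 9.699 -1.246  2.76 ] after-rot axes [ 5.136 -8.323  2.756]
```

Emit:
send_rows:
  rows:
    - {"rz": 0.13}
    - {"rz": 0.13}
    - {"rz": 0.13}
    - {"rz": 0.13}
    - {"rz": 0.13}
    - {"rz": 0.12}
    - {"rz": 0.12}
  fingers: 1

```text
schema error: expected keys tx, ty, tz, rx, ry, rz
```

Emit:
send_rows:
  rows:
    - {"tx": 0.57,"ty": -0.92,"tz": 0.3}
    - {"tx": 0.57,"ty": -0.92,"tz": 0.3}
    - {"tx": 0.57,"ty": -0.92,"tz": 0.3}
    - {"tx": 0.57,"ty": -0.92,"tz": 0.3}
    - {"tx": 0.57,"ty": -0.92,"tz": 0.3}
    - {"tx": 0.57,"ty": -0.92,"tz": 0.3}
    - {"tx": 0.57,"ty": -0.92,"tz": 0.3}
    - {"tx": 0.57,"ty": -0.92,"tz": 0.3}

```text
schema error: expected keys tx, ty, tz, rx, ry, rz
```

Emit:
send_rows:
  rows:
    - {"tx": 0.57,"ty": -0.92,"tz": 0.3}
    - {}
    - {}

```text
schema error: expected keys tx, ty, tz, rx, ry, rz
```

Run:
```python
from h import *
from plant import bot
import cv2
plan([.5626,-.289,.12],tool(np.radians(-26)))
c=bot.calibration("wrist");p,d=bot.read_camera("wrist");cv2.imwrite("pics/w1.png",p[:,:,::-1])
np.savez("pics/w1c.npz",K=c["intrinsics"],T=c["T"])
```

```text
t 0.1 pos [ 0.232 -0.498  0.23 ] F [ 0.068 -0.277  0.017] w 0.0853 j [-1.238  0.088  1.372 -0.     1.684 -0.103]
rotvec(tool) [-0.002  0.001  0.89 ] shift units now-axes [ 9.699 -1.246  2.76 ] after-rot axes [ 5.136 -8.323  2.756]
```

View pics/w1.png

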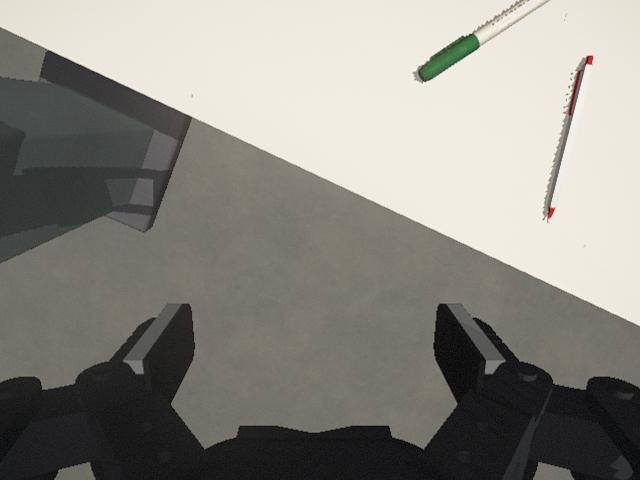

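The moves were refused because every key must be given, so the picture only shows the start pose: fingers open, bench edge and pens. I'll resend with all the keys.

Emit:
send_rows:
  rows:
    - {"tx": 0,"ty": 0,"tz": 0,"rx": 0,"ry": 0,"rz": 0.13}
    - {"tx": 0,"ty": 0,"tz": 0,"rx": 0,"ry": 0,"rz": 0.13}
    - {"tx": 0,"ty": 0,"tz": 0,"rx": 0,"ry": 0,"rz": 0.13}
    - {"tx": 0,"ty": 0,"tz": 0,"rx": 0,"ry": 0,"rz": 0.13}
    - {"tx": 0,"ty": 0,"tz": 0,"rx": 0,"ry": 0,"rz": 0.13}
    - {"tx": 0,"ty": 0,"tz": 0,"rx": 0,"ry": 0,"rz": 0.12}
    - {"tx": 0,"ty": 0,"tz": 0,"rx": 0,"ry": 0,"rz": 0.12}
  fingers: 1

```text
time: 0.85
tcp_pos: [0.2321, -0.4984, 0.2308]
eef_rot: [-0.0, 0.974, -0.228, -0.0]
ft_force: [0.8, 0.9, 0.2]
width: 0.0856
grip_force: 0.0
```

Emit:
send_rows:
  rows:
    - {"tx": 0.57,"ty": -0.92,"tz": 0.3,"rx": 0,"ry": 0,"rz": 0}
    - {"tx": 0.57,"ty": -0.92,"tz": 0.3,"rx": 0,"ry": 0,"rz": 0}
    - {"tx": 0.57,"ty": -0.92,"tz": 0.3,"rx": 0,"ry": 0,"rz": 0}
    - {"tx": 0.57,"ty": -0.92,"tz": 0.3,"rx": 0,"ry": 0,"rz": 0}
    - {"tx": 0.57,"ty": -0.92,"tz": 0.3,"rx": 0,"ry": 0,"rz": 0}
    - {"tx": 0.57,"ty": -0.92,"tz": 0.3,"rx": 0,"ry": 0,"rz": 0}
    - {"tx": 0.57,"ty": -0.92,"tz": 0.3,"rx": 0,"ry": 0,"rz": 0}
    - {"tx": 0.57,"ty": -0.92,"tz": 0.3,"rx": 0,"ry": 0,"rz": 0}

```text
time: 1.65
tcp_pos: [0.5264, -0.3128, 0.1344]
eef_rot: [-0.0, 0.974, -0.225, -0.0]
ft_force: [-0.1, -0.3, 0.1]
width: 0.0855
grip_force: 0.0
```

Emit:
send_rows:
  rows:
    - {"tx": 0.57,"ty": -0.92,"tz": 0.3,"rx": 0,"ry": 0,"rz": 0}
    - {"tx": 0,"ty": 0,"tz": 0,"rx": 0,"ry": 0,"rz": 0}
    - {"tx": 0,"ty": 0,"tz": 0,"rx": 0,"ry": 0,"rz": 0}

```text
time: 1.95
tcp_pos: [0.5619, -0.29, 0.1219]
eef_rot: [-0.0, 0.975, -0.224, -0.001]
ft_force: [0.4, -0.5, -0.3]
width: 0.0854
grip_force: 0.0
```

Run:
```python
from h import *
from plant import bot
import cv2
plan([.5626,-.289,.12],tool(np.radians(-26)))
c=bot.calibration("wrist");p,d=bot.read_camera("wrist");cv2.imwrite("pics/w1.png",p[:,:,::-1])
np.savez("pics/w1c.npz",K=c["intrinsics"],T=c["T"])
```

```text
t 1.95 pos [ 0.562 -0.29   0.122] F [ 0.422 -0.534 -0.34 ] w 0.0854 j [-0.566  0.314  1.322 -0.001  1.508  1.457]
rotvec(tool) [0.    0.003 0.002] shift units now-axes [ 0.004 -0.031  0.048] after-rot axes [ 0.004 -0.031  0.048]
```

View pics/w1.png

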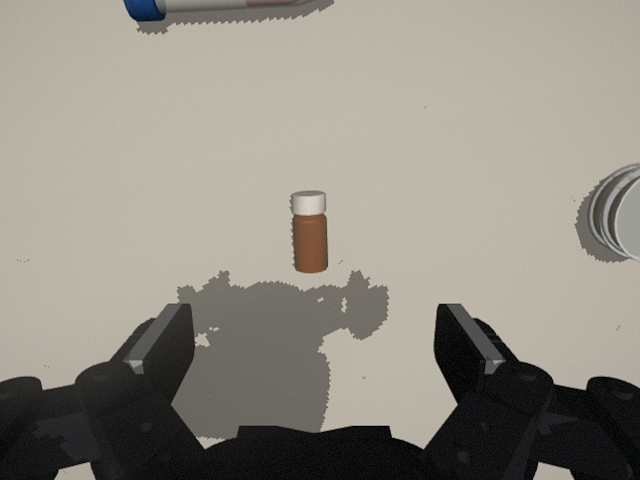

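Run:
```python
from h import *
a=ray("w1",308.5,194,.013);b=ray("w1",311,269,.013);m=(a+b)/2;print(a,b,m,np.degrees(np.arctan2(*(a-b)[1::-1])),np.linalg.norm(a-b))
plan([m[0],m[1],.002],tool(np.arctan2(*(a-b)[1::-1])))
```

```text
[ 0.58434483 -0.29641238  0.013     ] [ 0.53878515 -0.27585666  0.013     ] [ 0.56156499 -0.28613452  0.013     ] -24.2840477623042 0.04998221921382394
t 2.0 pos [ 0.561 -0.291  0.123] F [ 0.448  0.407 -0.616] w 0.085 j [-0.567  0.312  1.322 -0.001  1.508  1.457]
rotvec(tool) [ 0.001  0.001 -0.03 ] shift units now-axes [-0.048 -0.113  3.021] after-rot axes [-0.048 -0.113  3.021]
```

Emit:
send_rows:
  rows:
    - {"tx": -0.03,"ty": -0.1,"tz": 0.7,"rx": 0,"ry": 0,"rz": -0.03}
    - {"tx": 0,"ty": 0,"tz": 0.7,"rx": 0,"ry": 0,"rz": 0}
    - {"tx": 0,"ty": 0,"tz": 0.7,"rx": 0,"ry": 0,"rz": 0}
    - {"tx": 0,"ty": 0,"tz": 0.5,"rx": 0,"ry": 0,"rz": 0}
    - {"tx": 0,"ty": 0,"tz": 0.3,"rx": 0,"ry": 0,"rz": 0}
    - {"tx": 0,"ty": 0,"tz": 0.1,"rx": 0,"ry": 0,"rz": 0}
    - {"tx": 0,"ty": 0,"tz": 0,"rx": 0,"ry": 0,"rz": 0}

```text
time: 2.7
tcp_pos: [0.5623, -0.2877, 0.0038]
eef_rot: [0.0, 0.977, -0.211, 0.0]
ft_force: [-0.2, 0.3, 0.7]
width: 0.0856
grip_force: 0.0
```

Emit:
send_rows:
  rows:
    - {"tx": 0,"ty": 0,"tz": 0,"rx": 0,"ry": 0,"rz": 0}
    - {"tx": 0,"ty": 0,"tz": 0,"rx": 0,"ry": 0,"rz": 0}
    - {"tx": 0,"ty": 0,"tz": 0,"rx": 0,"ry": 0,"rz": 0}
    - {"tx": 0,"ty": 0,"tz": 0,"rx": 0,"ry": 0,"rz": 0}
    - {"tx": 0,"ty": 0,"tz": 0,"rx": 0,"ry": 0,"rz": 0}
    - {"tx": 0,"ty": 0,"tz": 0,"rx": 0,"ry": 0,"rz": 0}
    - {"tx": 0,"ty": 0,"tz": 0,"rx": 0,"ry": 0,"rz": 0}
    - {"tx": 0,"ty": 0,"tz": 0,"rx": 0,"ry": 0,"rz": 0}
  fingers: 0.1
  grip_force: 25

```text
time: 3.5
tcp_pos: [0.5629, -0.287, 0.0039]
eef_rot: [0.0, 0.978, -0.21, 0.0]
ft_force: [0.1, 1.4, 4.2]
width: 0.0209
grip_force: 26.0
```

Emit:
send_rows:
  rows:
    - {"tx": 0,"ty": 0,"tz": -0.2,"rx": 0,"ry": 0,"rz": 0}
    - {"tx": 0,"ty": 0,"tz": -0.8,"rx": 0,"ry": 0,"rz": 0}
    - {"tx": 0,"ty": 0,"tz": -1,"rx": 0,"ry": 0,"rz": 0}
    - {"tx": 0,"ty": 0,"tz": -1,"rx": 0,"ry": 0,"rz": 0}
    - {"tx": 0,"ty": 0,"tz": -1,"rx": 0,"ry": 0,"rz": 0}
    - {"tx": 0,"ty": 0,"tz": -1,"rx": 0,"ry": 0,"rz": 0}
    - {"tx": 0,"ty": 0,"tz": -1,"rx": 0,"ry": 0,"rz": 0}
    - {"tx": 0,"ty": 0,"tz": 0,"rx": 0,"ry": 0,"rz": 0}

```text
time: 4.3
tcp_pos: [0.5648, -0.2883, 0.2521]
eef_rot: [0.003, 0.978, -0.211, 0.007]
ft_force: [-0.1, 0.3, 0.5]
width: 0.0209
grip_force: 25.7
```

Emit:
send_rows:
  rows:
    - {"tx": 0,"ty": 0,"tz": 0,"rx": 0,"ry": 0,"rz": -0.12}
    - {"tx": 0,"ty": 0,"tz": 0,"rx": 0,"ry": 0,"rz": -0.12}
    - {"tx": 0,"ty": 0,"tz": 0,"rx": 0,"ry": 0,"rz": -0.12}
    - {"tx": 0,"ty": 0,"tz": 0,"rx": 0,"ry": 0,"rz": -0.12}
    - {"tx": 0,"ty": 0,"tz": 0,"rx": 0,"ry": 0,"rz": -0.13}
    - {"tx": 0,"ty": 0,"tz": 0,"rx": 0,"ry": 0,"rz": 0}

```text
time: 4.9
tcp_pos: [0.5622, -0.2868, 0.2423]
eef_rot: [-0.0, 0.996, 0.093, -0.001]
ft_force: [0.1, -0.5, -0.5]
width: 0.0209
grip_force: 25.7
```

Run:
```python
from h import *
plan([.603,.16,.24],tool(.19))
```

```text
t 4.9 pos [ 0.562 -0.287  0.242] F [ 0.092 -0.529 -0.545] w 0.0209 j [-0.561  0.27   1.138 -0.     1.735  0.824]
rotvec(tool) [-0.001  0.001 -0.004] shift units now-axes [  3.062 -10.789   0.064] after-rot axes [  3.11  -10.775   0.057]
```

Emit:
send_rows:
  rows:
    - {"tx": 0.28,"ty": -0.98,"tz": 0,"rx": 0,"ry": 0,"rz": 0}
    - {"tx": 0.28,"ty": -0.98,"tz": 0,"rx": 0,"ry": 0,"rz": 0}
    - {"tx": 0.28,"ty": -0.98,"tz": 0,"rx": 0,"ry": 0,"rz": 0}
    - {"tx": 0.28,"ty": -0.98,"tz": 0,"rx": 0,"ry": 0,"rz": 0}
    - {"tx": 0.28,"ty": -0.98,"tz": 0,"rx": 0,"ry": 0,"rz": 0}
    - {"tx": 0.28,"ty": -0.98,"tz": 0,"rx": 0,"ry": 0,"rz": 0}
    - {"tx": 0.28,"ty": -0.98,"tz": 0,"rx": 0,"ry": 0,"rz": 0}
    - {"tx": 0.28,"ty": -0.98,"tz": 0,"rx": 0,"ry": 0,"rz": 0}

```text
time: 5.7
tcp_pos: [0.5924, 0.0395, 0.2428]
eef_rot: [0.0, 0.996, 0.091, -0.0]
ft_force: [0.1, 0.1, -0.2]
width: 0.0205
grip_force: 25.7
```

Emit:
send_rows:
  rows:
    - {"tx": 0.28,"ty": -0.98,"tz": 0,"rx": 0,"ry": 0,"rz": 0}
    - {"tx": 0.28,"ty": -0.98,"tz": 0,"rx": 0,"ry": 0,"rz": 0}
    - {"tx": 0.28,"ty": -0.98,"tz": 0,"rx": 0,"ry": 0,"rz": 0}
    - {"tx": 0,"ty": 0,"tz": 0,"rx": 0,"ry": 0,"rz": 0}
    - {"tx": 0,"ty": 0,"tz": 0,"rx": 0,"ry": 0,"rz": 0}

```text
time: 6.2
tcp_pos: [0.6036, 0.1604, 0.2425]
eef_rot: [0.0, 0.996, 0.093, -0.001]
ft_force: [0.7, -0.7, -0.6]
width: 0.0208
grip_force: 25.7
```

Run:
```python
from h import *
from plant import bot
import cv2
plan([.603,.16,.24],tool(.19))
c=bot.calibration("wrist");p,d=bot.read_camera("wrist");cv2.imwrite("pics/w2.png",p[:,:,::-1]);np.save("pics/w2.npy",d)
np.savez("pics/w2c.npz",K=c["intrinsics"],T=c["T"])
```

```text
t 6.2 pos [0.604 0.16  0.242] F [ 0.664 -0.74  -0.63 ] w 0.0208 j [ 0.169  0.254  1.156 -0.001  1.732  1.554]
rotvec(tool) [ 0.001  0.001 -0.004] shift units now-axes [-0.018  0.007  0.062] after-rot axes [-0.018  0.007  0.062]
```

View pics/w2.png

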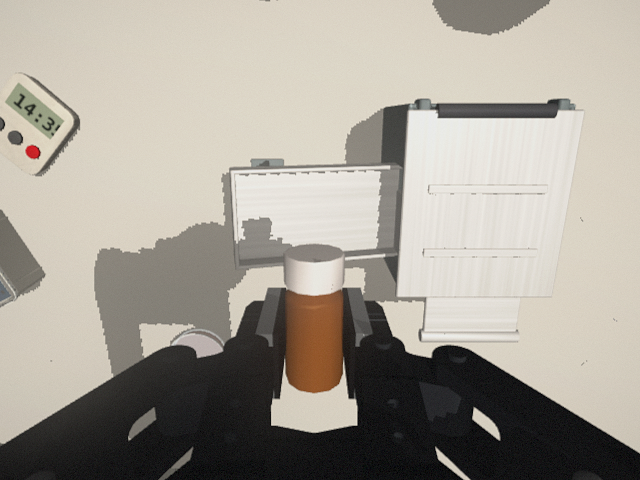

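Run:
```python
from h import *
from scipy.optimize import least_squares
np.set_printoptions(precision=4,suppress=True)
px=[((420,336.5),(-102,37,114)),((519,336.5),(-102,-37,114)),((397,296),(-65,55,112)),((553,297),(-65,-55,112)),((583,109),(65,-55,112)),((409,106),(65,55,112)),
((234,170),(21,176,117)),((237,266),(-45,176,117))]
def W(x,p): c,s=np.cos(x[2]),np.sin(x[2]); return [x[0]+c*p[0]/1e3-s*p[1]/1e3,x[1]+s*p[0]/1e3+c*p[1]/1e3,p[2]/1e3]
x=least_squares(lambda x:np.concatenate([proj("w2",W(x,p))-q for q,p in px]),[.6366,.0495,.19],loss="soft_l1").x
print(x,[proj("w2",W(x,p))-q for q,p in px])
np.save("pics/chute.npy",x)
# each point's world
for q,p in px: print(p,ray("w2",*q,p[2]/1e3)-W(x,p))
d=np.load("pics/w2.npy");print("depth slope",[ (u,v,d[v,u]) for u,v in [(270,200),(350,200),(470,220),(469,337)]])
# vial centre along axis: pixel of cap rim/bottom, z=.249
print("vial ends",ray("w2",314,257,.249),ray("w2",314,378,.249))
print(W(x,(-12,122,90)),W(x,(-102,0,110)))
```

```text
[0.636  0.0475 0.1651] [array([0.1326, 3.3847]), array([-0.2419,  5.1189]), array([ 2.4636, -3.1613]), array([-2.7435, -1.419 ]), array([ 4.4736, -0.2703]), array([ 6.5317, -0.814 ]), array([-7.2993,  1.7519]), array([-6.4823,  0.38  ])]
(-102, 37, 114) [ 0.0027  0.0008 -0.    ]
(-102, -37, 114) [ 0.0042  0.0012 -0.    ]
(-65, 55, 112) [-0.0028  0.0012 -0.    ]
(-65, -55, 112) [-0.0007 -0.0024 -0.    ]
(65, -55, 112) [-0.0007  0.0027 -0.    ]
(65, 55, 112) [-0.0012  0.004  -0.    ]
(21, 176, 117) [ 0.002  -0.0045 -0.    ]
(-45, 176, 117) [ 0.0011 -0.0044 -0.    ]
depth slope [(270, 200, np.float32(0.29377648)), (350, 200, np.float32(0.30724573)), (470, 220, np.float32(0.28027016)), (469, 337, np.float32(0.30454993))]
vial ends [0.6258 0.1661 0.249 ] [0.577 0.157 0.249]
[np.float64(0.6041473876547082), np.float64(0.1658913977272533), 0.09] [np.float64(0.5354165816607742), np.float64(0.030761547925574794), 0.11]
```

Run:
```python
from h import *
from scipy.optimize import least_squares
np.set_printoptions(precision=4,suppress=True)
px=[((420,336.5),(-102,37,114)),((519,336.5),(-102,-37,114)),((397,296),(-65,55,112)),((553,297),(-65,-55,112)),((583,109),(65,-55,112)),((409,106),(65,55,112)),
((234,170),(21,172.5,117)),((237,266),(-45,172.5,117))]
def W(x,p): c,s=np.cos(x[2]),np.sin(x[2]); return [x[0]+c*p[0]/1e3-s*p[1]/1e3,x[1]+s*p[0]/1e3+c*p[1]/1e3,p[2]/1e3]
x=least_squares(lambda x:np.concatenate([proj("w2",W(x,p))-q for q,p in px]),[.6366,.0495,.19],loss="soft_l1").x
np.save("pics/chute.npy",x);print(x)
for q,p in px: print(p,ray("w2",*q,p[2]/1e3)-W(x,p))
R=tool(x[2],0,np.radians(14))
# TCP above surface 4.5mm along normal (-.242,.97 in chute y,z); hover 40mm along normal
for h in (.055,.0055):
    s=np.radians(14);p=(-12,122-1e3*h*np.sin(s),89.7+1e3*h*np.cos(s));print(p,W(x,p));plan(W(x,p),R)
```

```text
[0.636  0.0476 0.1653]
(-102, 37, 114) [ 0.0027  0.0007 -0.    ]
(-102, -37, 114) [ 0.0041  0.0011 -0.    ]
(-65, 55, 112) [-0.0028  0.0011 -0.    ]
(-65, -55, 112) [-0.0007 -0.0025 -0.    ]
(65, -55, 112) [-0.0007  0.0026 -0.    ]
(65, 55, 112) [-0.0012  0.0038 -0.    ]
(21, 172.5, 117) [ 0.0015 -0.0012 -0.    ]
(-45, 172.5, 117) [ 0.0006 -0.0011 -0.    ]
(-12, np.float64(108.69429574201827), np.float64(143.0662649451798)) [np.float64(0.606323246540693), np.float64(0.15288656094516714), np.float64(0.1430662649451798)]
t 6.25 pos [0.604 0.159 0.243] F [-0.057  0.571  0.649] w 0.021 j [ 0.168  0.254  1.157 -0.001  1.732  1.554]
rotvec(tool) [0.245 0.003 0.019] shift units now-axes [0.035 0.169 2.491] after-rot axes [0.036 0.768 2.376]
(-12, np.float64(120.66942957420183), np.float64(95.03662649451799)) [np.float64(0.6043523312654758), np.float64(0.16469839074738757), np.float64(0.095036626494518)]
t 6.25 pos [0.604 0.159 0.243] F [-0.057  0.571  0.649] w 0.021 j [ 0.168  0.254  1.157 -0.001  1.732  1.554]
rotvec(tool) [0.245 0.003 0.019] shift units now-axes [ 0.042 -0.131  3.692] after-rot axes [0.036 0.768 3.613]
```

Emit:
send_rows:
  rows:
    - {"tx": 0,"ty": 0,"tz": 0,"rx": 0.122,"ry": 0,"rz": 0.01}
    - {"tx": 0,"ty": 0,"tz": 0,"rx": 0.122,"ry": 0,"rz": 0}
    - {"tx": 0.07,"ty": 0.37,"tz": 0.6,"rx": 0,"ry": 0,"rz": 0}
    - {"tx": 0,"ty": 0.4,"tz": 0.6,"rx": 0,"ry": 0,"rz": 0}
    - {"tx": 0,"ty": 0,"tz": 0.6,"rx": 0,"ry": 0,"rz": 0}
    - {"tx": 0,"ty": 0,"tz": 0.58,"rx": 0,"ry": 0,"rz": 0}
    - {"tx": 0,"ty": 0,"tz": 0,"rx": 0,"ry": 0,"rz": 0}
    - {"tx": 0,"ty": 0,"tz": 0,"rx": 0,"ry": 0,"rz": 0}

```text
time: 7.05
tcp_pos: [0.6079, 0.152, 0.1435]
eef_rot: [-0.121, 0.989, 0.086, -0.011]
ft_force: [0.2, 0.3, 0.8]
width: 0.0211
grip_force: 25.7
```

Run:
```python
from h import *
plan([.6055,.165,.095],tool(.175,0,np.radians(14)))
```

```text
t 7.05 pos [0.608 0.152 0.144] F [0.209 0.278 0.838] w 0.0211 j [0.029 0.292 1.325 0.241 1.562 1.42 ]
rotvec(tool) [ 0.001  0.001 -0.002] shift units now-axes [-0.    -0.027  1.257] after-rot axes [-0.001 -0.026  1.258]
```

Approach to contact slowly.

Emit:
send_rows:
  rows:
    - {"tx": 0,"ty": 0,"tz": 0.4,"rx": 0,"ry": 0,"rz": 0}
    - {"tx": 0,"ty": 0,"tz": 0.4,"rx": 0,"ry": 0,"rz": 0}
    - {"tx": 0,"ty": 0,"tz": 0.2,"rx": 0,"ry": 0,"rz": 0}
    - {"tx": 0,"ty": 0,"tz": 0.12,"rx": 0,"ry": 0,"rz": 0}
    - {"tx": 0,"ty": 0,"tz": 0.08,"rx": 0,"ry": 0,"rz": 0}
    - {"tx": 0,"ty": 0,"tz": 0,"rx": 0,"ry": 0,"rz": 0}
    - {"tx": 0,"ty": 0,"tz": 0,"rx": 0,"ry": 0,"rz": 0}

```text
time: 7.75
tcp_pos: [0.6061, 0.1648, 0.0973]
eef_rot: [-0.121, 0.989, 0.087, -0.011]
ft_force: [0.1, 0.8, 0.5]
width: 0.0209
grip_force: 25.7
```

Emit:
send_rows:
  rows:
    - {"tx": 0,"ty": 0,"tz": 0.03,"rx": 0,"ry": 0,"rz": 0}
    - {"tx": 0,"ty": 0,"tz": 0,"rx": 0,"ry": 0,"rz": 0}
    - {"tx": 0,"ty": 0,"tz": 0,"rx": 0,"ry": 0,"rz": 0}

```text
time: 8.05
tcp_pos: [0.6059, 0.165, 0.096]
eef_rot: [-0.121, 0.989, 0.087, -0.011]
ft_force: [-0.5, 0.6, -0.6]
width: 0.0207
grip_force: 25.7
```

Emit:
send_rows:
  rows:
    - {"tx": 0,"ty": 0,"tz": 0.03,"rx": 0,"ry": 0,"rz": 0}
    - {"tx": 0,"ty": 0,"tz": 0,"rx": 0,"ry": 0,"rz": 0}
    - {"tx": 0,"ty": 0,"tz": 0,"rx": 0,"ry": 0,"rz": 0}

```text
time: 8.35
tcp_pos: [0.6057, 0.1653, 0.0945]
eef_rot: [-0.121, 0.989, 0.087, -0.011]
ft_force: [-0.1, -0.3, -0.5]
width: 0.0207
grip_force: 25.7
```

Emit:
send_rows:
  rows:
    - {"tx": 0,"ty": 0,"tz": 0.02,"rx": 0,"ry": 0,"rz": 0}
    - {"tx": 0,"ty": 0,"tz": 0,"rx": 0,"ry": 0,"rz": 0}
    - {"tx": 0,"ty": 0,"tz": 0,"rx": 0,"ry": 0,"rz": 0}

```text
time: 8.65
tcp_pos: [0.6057, 0.1655, 0.0937]
eef_rot: [-0.121, 0.989, 0.087, -0.011]
ft_force: [-0.1, -0.8, -0.3]
width: 0.0211
grip_force: 25.7
```

Emit:
send_rows:
  rows:
    - {"tx": 0,"ty": 0,"tz": 0.03,"rx": 0,"ry": 0,"rz": 0}
    - {"tx": 0,"ty": 0,"tz": 0,"rx": 0,"ry": 0,"rz": 0}
    - {"tx": 0,"ty": 0,"tz": 0,"rx": 0,"ry": 0,"rz": 0}

```text
time: 8.95
tcp_pos: [0.6058, 0.1656, 0.0936]
eef_rot: [-0.121, 0.989, 0.087, -0.011]
ft_force: [-1.7, -1.9, 5.5]
width: 0.0209
grip_force: 26.2
```

Emit:
send_rows:
  rows:
    - {"tx": 0,"ty": 0,"tz": 0,"rx": 0,"ry": 0,"rz": 0}
    - {"tx": 0,"ty": 0,"tz": 0,"rx": 0,"ry": 0,"rz": 0}
    - {"tx": 0,"ty": 0,"tz": 0,"rx": 0,"ry": 0,"rz": 0}
    - {"tx": 0,"ty": 0,"tz": 0,"rx": 0,"ry": 0,"rz": 0}
  fingers: 0.5

```text
time: 9.35
tcp_pos: [0.6055, 0.1659, 0.0921]
eef_rot: [-0.121, 0.989, 0.087, -0.011]
ft_force: [0.4, -0.0, 0.5]
width: 0.043
grip_force: 0.0
```

Emit:
send_rows:
  rows:
    - {"tx": 0,"ty": 0,"tz": -0.3,"rx": 0,"ry": 0,"rz": 0}
    - {"tx": 0,"ty": 0,"tz": -0.5,"rx": 0,"ry": 0,"rz": 0}
    - {"tx": 0,"ty": 0,"tz": -0.8,"rx": 0,"ry": 0,"rz": 0}
    - {"tx": 0,"ty": 0,"tz": -1,"rx": 0,"ry": 0,"rz": 0}
    - {"tx": 0,"ty": 0,"tz": -1,"rx": 0,"ry": 0,"rz": 0}
    - {"tx": 0,"ty": 0,"tz": 0,"rx": 0,"ry": 0,"rz": 0}

```text
time: 9.95
tcp_pos: [0.615, 0.1305, 0.2417]
eef_rot: [-0.121, 0.989, 0.087, -0.003]
ft_force: [-0.6, -0.0, 1.0]
width: 0.043
grip_force: 0.0
```

Run:
```python
from h import *
from plant import bot
import cv2
plan([.5,.02,.26],tool(.175))
c=bot.calibration("wrist");p,d=bot.read_camera("wrist");cv2.imwrite("pics/w3.png",p[:,:,::-1])
np.savez("pics/w3c.npz",K=c["intrinsics"],T=c["T"])
```

```text
t 9.95 pos [0.615 0.131 0.242] F [-0.567 -0.005  0.958] w 0.043 j [-0.005  0.258  1.172  0.243  1.736  1.426]
rotvec(tool) [-0.241 -0.015  0.001] shift units now-axes [-3.304  2.036 -1.024] after-rot axes [-3.312  2.22  -0.459]
```

View pics/w3.png

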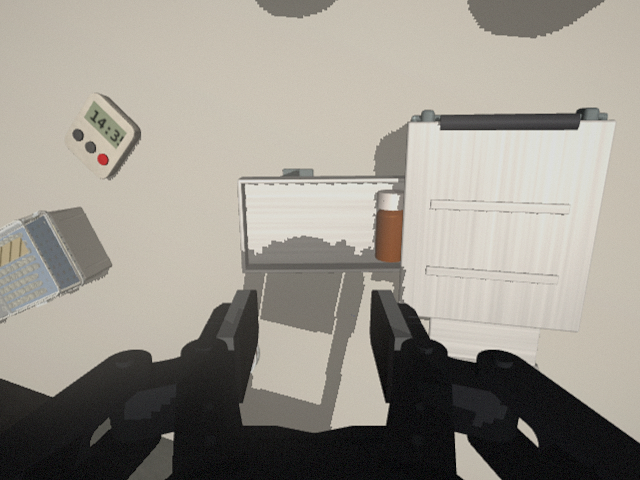

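The vial lies crosswise against the gate (px 376–402, 190–262), and the flap is shut. Next I go to the front of the lip.

Emit:
send_rows:
  rows:
    - {"tx": -0.5,"ty": 0.2,"tz": -0.2,"rx": -0.12,"ry": 0,"rz": 0}
    - {"tx": -0.5,"ty": 0.2,"tz": 0,"rx": -0.12,"ry": 0,"rz": 0}
    - {"tx": -0.8,"ty": 0.4,"tz": 0,"rx": 0,"ry": 0,"rz": 0}
    - {"tx": -0.8,"ty": 0.4,"tz": 0,"rx": 0,"ry": 0,"rz": 0}
    - {"tx": -0.8,"ty": 0.4,"tz": 0,"rx": 0,"ry": 0,"rz": 0}
    - {"tx": -0.8,"ty": 0.4,"tz": 0,"rx": 0,"ry": 0,"rz": 0}
    - {"tx": -0.4,"ty": 0.2,"tz": 0,"rx": 0,"ry": 0,"rz": 0}
    - {"tx": 0,"ty": 0,"tz": 0,"rx": 0,"ry": 0,"rz": 0}
  fingers: 0

```text
time: 10.8
tcp_pos: [0.4445, 0.0103, 0.2365]
eef_rot: [-0.002, 0.996, 0.087, -0.001]
ft_force: [-0.9, -0.4, 0.1]
width: -0.0001
grip_force: 0.0
```

Emit:
send_rows:
  rows:
    - {"tx": 0,"ty": 0,"tz": 0,"rx": 0,"ry": 0.14,"rz": 0}
    - {"tx": 0,"ty": 0,"tz": 0,"rx": 0,"ry": 0.14,"rz": 0}
    - {"tx": 0,"ty": 0,"tz": 0,"rx": 0,"ry": 0.14,"rz": 0}
    - {"tx": 0,"ty": 0,"tz": 0,"rx": 0,"ry": 0.14,"rz": 0}
    - {"tx": 0,"ty": 0,"tz": 0,"rx": 0,"ry": 0.14,"rz": 0}
    - {"tx": 0,"ty": 0,"tz": 0,"rx": 0,"ry": 0,"rz": 0}

```text
time: 11.4
tcp_pos: [0.4423, 0.0118, 0.2299]
eef_rot: [-0.034, 0.937, 0.08, 0.337]
ft_force: [0.3, -1.0, -0.0]
width: -0.0003
grip_force: 0.0
```

```bash
cat >> h.py <<'E'
BAR=np.array([.539,.032,.110]);Y=.178
def lip(dx,dz): return BAR+[dx*np.cos(Y)/1e3,dx*np.sin(Y)/1e3,dz/1e3]
E
python3 - <<'E'
from h import *
R=tool(Y,np.radians(40))
for a in ((-80,-25),(-14,-31)): plan(lip(*a),R)
E
```

```text
t 11.4 pos [0.442 0.012 0.23 ] F [ 0.273 -0.952 -0.044] w -0.0003 j [-0.347 -0.661  2.086  0.367  1.125  0.995]
rotvec(tool) [-0.004  0.007 -0.009] shift units now-axes [-1.951 -0.038  3.089] after-rot axes [-1.971 -0.068  3.076]
t 11.4 pos [0.442 0.012 0.23 ] F [ 0.273 -0.952 -0.044] w -0.0003 j [-0.347 -0.661  2.086  0.367  1.125  0.995]
rotvec(tool) [-0.004  0.007 -0.009] shift units now-axes [-0.776 -0.043  4.257] after-rot axes [-0.803 -0.068  4.252]
```

Emit:
send_rows:
  rows:
    - {"tx": -0.49,"ty": -0.01,"tz": 0.77,"rx": 0,"ry": 0,"rz": 0}
    - {"tx": -0.49,"ty": -0.01,"tz": 0.77,"rx": 0,"ry": 0,"rz": 0}
    - {"tx": -0.49,"ty": -0.01,"tz": 0.77,"rx": 0,"ry": 0,"rz": 0}
    - {"tx": -0.49,"ty": -0.01,"tz": 0.77,"rx": 0,"ry": 0,"rz": 0}
    - {"tx": 0,"ty": 0,"tz": 0,"rx": 0,"ry": 0,"rz": 0}
    - {"tx": 0,"ty": 0,"tz": 0,"rx": 0,"ry": 0,"rz": 0}

```text
time: 12.0
tcp_pos: [0.4661, 0.017, 0.0931]
eef_rot: [-0.032, 0.936, 0.082, 0.34]
ft_force: [-0.1, 0.4, 1.0]
width: 0.0001
grip_force: 0.0
```

Run:
```python
from h import *
R=tool(Y,np.radians(40))
for a in ((-14,-31),(-3,-21)): plan(lip(*a),R)
```

```text
t 12.0 pos [0.466 0.017 0.093] F [-0.084  0.439  0.988] w 0.0001 j [-0.298 -0.487  2.278  0.445  0.762  0.866]
rotvec(tool) [-0.003  0.    -0.004] shift units now-axes [ 0.931 -0.045  1.24 ] after-rot axes [ 0.931 -0.046  1.24 ]
t 12.0 pos [0.466 0.017 0.093] F [-0.084  0.439  0.988] w 0.0001 j [-0.298 -0.487  2.278  0.445  0.762  0.866]
rotvec(tool) [-0.003  0.    -0.004] shift units now-axes [ 1.302 -0.047  1.225] after-rot axes [ 1.303 -0.046  1.225]
```

Emit:
send_rows:
  rows:
    - {"tx": 0,"ty": -0.04,"tz": 0.6,"rx": 0,"ry": 0,"rz": 0}
    - {"tx": 0,"ty": 0,"tz": 0.64,"rx": 0,"ry": 0,"rz": 0}
    - {"tx": 0.4,"ty": 0,"tz": 0,"rx": 0,"ry": 0,"rz": 0}
    - {"tx": 0.4,"ty": 0,"tz": 0,"rx": 0,"ry": 0,"rz": 0}
    - {"tx": 0.13,"ty": 0,"tz": 0,"rx": 0,"ry": 0,"rz": 0}
    - {"tx": 0,"ty": 0,"tz": 0,"rx": 0,"ry": 0,"rz": 0}
    - {"tx": 0,"ty": 0,"tz": 0,"rx": 0,"ry": 0,"rz": 0}

```text
time: 12.7
tcp_pos: [0.5245, 0.0288, 0.0794]
eef_rot: [-0.032, 0.936, 0.082, 0.342]
ft_force: [-0.3, 0.0, 0.6]
width: -0.0001
grip_force: 0.0
```

Run:
```python
from h import *
from plant import bot
import cv2
R=tool(Y,np.radians(40))
for a in ((-14,-31),(-3,-21)): plan(lip(*a),R)
p,d=bot.read_camera("wrist");q,_=bot.read_camera("side");s,_=bot.read_camera("scene")
p=p[:,:,::-1];q=cv2.resize(q[170:290,240:400,::-1],(400,300),interpolation=cv2.INTER_CUBIC);s=cv2.resize(s[190:310,215:375,::-1],(400,300),interpolation=cv2.INTER_CUBIC)
cv2.imwrite("pics/w4.png",np.vstack([np.hstack([cv2.resize(p,(400,300)),q]),np.hstack([s,0*q])]))
```

```text
t 12.7 pos [0.525 0.029 0.079] F [-0.337  0.006  0.554] w -0.0001 j [-0.206 -0.288  2.185  0.428  0.626  0.921]
rotvec(tool) [-0.001 -0.003 -0.004] shift units now-axes [ 0.008 -0.014  0.02 ] after-rot axes [ 0.008 -0.014  0.02 ]
t 12.7 pos [0.525 0.029 0.079] F [-0.337  0.006  0.554] w -0.0001 j [-0.206 -0.288  2.185  0.428  0.626  0.921]
rotvec(tool) [-0.001 -0.003 -0.004] shift units now-axes [ 0.38  -0.015  0.007] after-rot axes [ 0.38  -0.014  0.006]
```

View pics/w4.png

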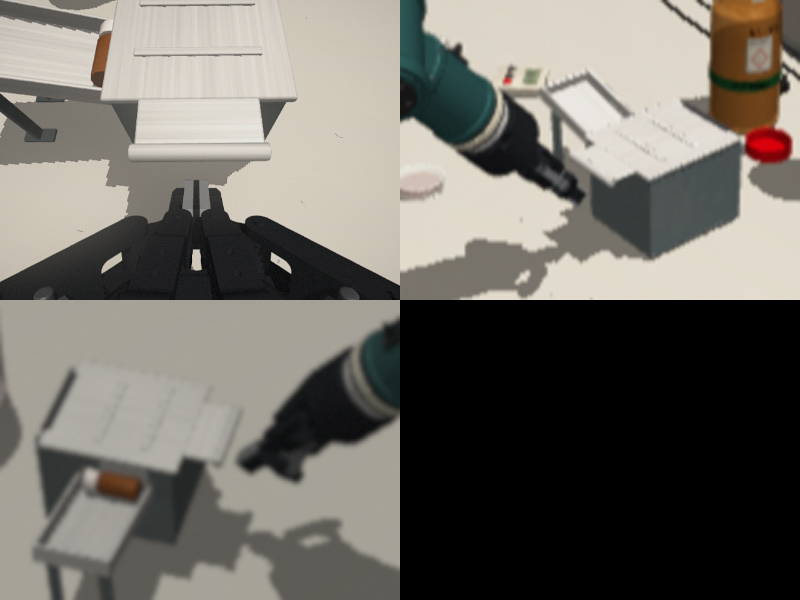

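Emit:
send_rows:
  rows:
    - {"tx": 0.1,"ty": 0,"tz": 0.15,"rx": 0,"ry": 0,"rz": 0}
    - {"tx": 0.1,"ty": 0,"tz": 0,"rx": 0,"ry": 0,"rz": 0}
    - {"tx": 0.08,"ty": 0,"tz": 0,"rx": 0,"ry": 0,"rz": 0}
    - {"tx": 0,"ty": 0,"tz": 0,"rx": 0,"ry": 0,"rz": 0}
    - {"tx": 0,"ty": 0,"tz": 0,"rx": 0,"ry": 0,"rz": 0}

```text
time: 13.35
tcp_pos: [0.5365, 0.031, 0.081]
eef_rot: [-0.032, 0.936, 0.082, 0.341]
ft_force: [-0.3, 1.3, 0.7]
width: -0.0002
grip_force: 0.0
```

Emit:
send_rows:
  rows:
    - {"tx": 0.05,"ty": 0,"tz": 0,"rx": 0,"ry": 0,"rz": 0}
    - {"tx": 0.05,"ty": 0,"tz": 0,"rx": 0,"ry": 0,"rz": 0}
    - {"tx": 0.05,"ty": 0,"tz": 0,"rx": 0,"ry": 0,"rz": 0}
    - {"tx": 0,"ty": 0,"tz": 0,"rx": 0,"ry": 0,"rz": 0}
    - {"tx": 0,"ty": 0,"tz": 0,"rx": 0,"ry": 0,"rz": 0}

```text
time: 13.85
tcp_pos: [0.5402, 0.0318, 0.0839]
eef_rot: [-0.032, 0.936, 0.082, 0.34]
ft_force: [-3.9, -1.7, -0.7]
width: 0.0001
grip_force: 1.6
```

Emit:
send_rows:
  rows:
    - {"tx": 0.09,"ty": 0,"tz": -0.09,"rx": 0,"ry": 0,"rz": 0}
    - {"tx": 0.09,"ty": 0,"tz": -0.09,"rx": 0,"ry": 0,"rz": 0}
    - {"tx": 0.09,"ty": 0,"tz": -0.09,"rx": 0,"ry": 0,"rz": 0}
    - {"tx": 0.09,"ty": 0,"tz": -0.09,"rx": 0,"ry": 0,"rz": 0}
    - {"tx": 0,"ty": 0,"tz": 0,"rx": 0,"ry": 0,"rz": 0}

```text
time: 14.35
tcp_pos: [0.5414, 0.0322, 0.1043]
eef_rot: [-0.032, 0.936, 0.082, 0.34]
ft_force: [-7.5, -2.5, 0.4]
width: 0.0001
grip_force: 3.1
```

```bash
cat > chk.py <<'E'
from h import *
from plant import bot
import cv2,sys
plan(lip(0,0),tool(Y,np.radians(40)))
# flap angle from wrist depth: plane of plate points in chute frame
c=bot.calibration("wrist");p,d=bot.read_camera("wrist");K,T=c["intrinsics"],c["T"]
v,u=np.mgrid[0:480,0:640]
P=np.stack([(u-K[0,2])/K[0,0]*d,(v-K[1,2])/K[1,1]*d,d],-1)@T[:3,:3].T+T[:3,3]
r=P-[.636,.0476,0];cx=r[...,0]*np.cos(Y)+r[...,1]*np.sin(Y);cy=-r[...,0]*np.sin(Y)+r[...,1]*np.cos(Y)
m=(d>.02)&(cx>-60)&(cx>-.055)&(cx<.03)&(abs(cy)<.04)&(P[...,2]>.095)
k=np.polyfit(cx[m],P[...,2][m],1);print("flap angle",-np.arctan(k[0]),m.sum(),"z at hinge",np.polyval(k,.06))
h=cv2.cvtColor(p,cv2.COLOR_RGB2HSV);am=(h[...,0]<16)&(h[...,1]>120)&(h[...,2]>40)&(cy>.05)&(cy<.11)&(abs(cx)<.08)
print("amber on slope px",am.sum(),"cy",cy[am].mean() if am.any() else None)
cv2.imwrite(f"pics/{sys.argv[1]}.png",p[:,:,::-1])
E
python3 chk.py l1
```

```text
t 14.35 pos [0.541 0.032 0.104] F [-7.546 -2.52   0.351] w 0.0001 j [-0.185 -0.277  2.119  0.379  0.673  0.989]
rotvec(tool) [-0.003  0.002 -0.004] shift units now-axes [ 0.045 -0.006 -0.146] after-rot axes [ 0.045 -0.005 -0.146]
flap angle 0.12386760448617835 26856 z at hinge 0.1133468806684872
amber on slope px 338 cy 0.07093576589485963
```

Emit:
send_rows:
  rows:
    - {"tx": 0.09,"ty": 0,"tz": -0.1,"rx": 0,"ry": 0,"rz": 0}
    - {"tx": 0.09,"ty": 0,"tz": -0.1,"rx": 0,"ry": 0,"rz": 0}
    - {"tx": 0.1,"ty": 0,"tz": -0.1,"rx": 0,"ry": 0,"rz": 0}
    - {"tx": 0.1,"ty": 0,"tz": -0.1,"rx": 0,"ry": 0,"rz": 0}
    - {"tx": 0,"ty": 0,"tz": 0,"rx": 0,"ry": 0,"rz": 0}

```text
time: 14.9
tcp_pos: [0.545, 0.0321, 0.1292]
eef_rot: [-0.032, 0.935, 0.082, 0.343]
ft_force: [-0.4, -0.8, -1.4]
width: 0.0001
grip_force: 0.8
```

```bash
python3 chk.py l2
```

```text
t 14.9 pos [0.545 0.032 0.129] F [-0.399 -0.837 -1.368] w 0.0001 j [-0.184 -0.302  2.086  0.355  0.72   1.021]
rotvec(tool) [-0.001 -0.004 -0.003] shift units now-axes [-0.423 -0.023  0.272] after-rot axes [-0.422 -0.025  0.273]
flap angle 0.27086579644967895 21717 z at hinge 0.11399390159474301
amber on slope px 0 cy None
```

Emit:
send_rows:
  rows:
    - {"tx": 0.11,"ty": 0,"tz": -0.08,"rx": 0,"ry": 0,"rz": 0}
    - {"tx": 0.11,"ty": 0,"tz": -0.08,"rx": 0,"ry": 0,"rz": 0}
    - {"tx": 0.11,"ty": 0,"tz": -0.08,"rx": 0,"ry": 0,"rz": 0}
    - {"tx": 0.11,"ty": 0,"tz": -0.08,"rx": 0,"ry": 0,"rz": 0}
    - {"tx": 0,"ty": 0,"tz": 0,"rx": 0,"ry": 0,"rz": 0}
    - {"tx": 0,"ty": 0,"tz": 0,"rx": 0,"ry": 0,"rz": 0}
    - {"tx": 0,"ty": 0,"tz": 0,"rx": 0,"ry": 0,"rz": 0}

```text
time: 15.65
tcp_pos: [0.549, 0.0329, 0.1479]
eef_rot: [-0.032, 0.936, 0.082, 0.341]
ft_force: [-1.2, -1.1, -1.4]
width: -0.0002
grip_force: 0.7
```

```bash
python3 chk.py l3
python3 - <<'E'
from plant import bot
import cv2,numpy as np
s,_=bot.read_camera("scene");p=cv2.imread("pics/l3.png")
cv2.imwrite("pics/v9.png",np.hstack([cv2.resize(p,(400,300)),cv2.resize(s[190:310,215:375,::-1],(400,300),interpolation=cv2.INTER_CUBIC)]))
E
```

```text
t 15.65 pos [0.549 0.033 0.148] F [-1.206 -1.133 -1.362] w -0.0002 j [-0.179 -0.31   2.05   0.334  0.762  1.051]
rotvec(tool) [-0.001 -0.001 -0.004] shift units now-axes [-0.801 -0.018  0.564] after-rot axes [-0.801 -0.022  0.565]
flap angle 0.3798805216274914 19273 z at hinge 0.11458670381568663
amber on slope px 0 cy None
```

View pics/v9.png

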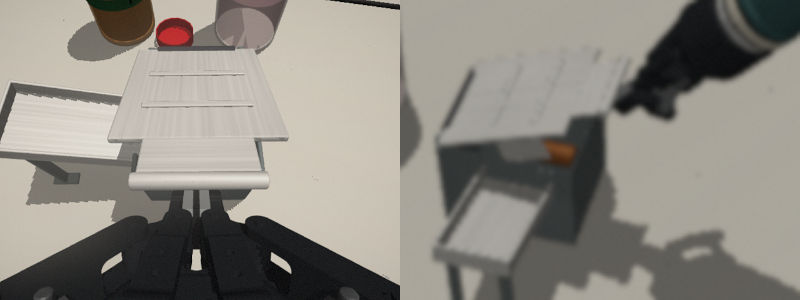

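```bash
cat > am.py <<'E'
from h import *
from plant import bot
import cv2
np.set_printoptions(precision=3,suppress=True)
p,d=bot.read_camera("scene");c=bot.calibration("scene");K,T=c["intrinsics"],c["T"]
v,u=np.mgrid[0:480,0:640]
P=np.stack([(u-K[0,2])/K[0,0]*d,(v-K[1,2])/K[1,1]*d,d],-1)@T[:3,:3].T+T[:3,3]
r=P-[.636,.0476,0];C=np.stack([r[...,0]*np.cos(Y)+r[...,1]*np.sin(Y),-r[...,0]*np.sin(Y)+r[...,1]*np.cos(Y),P[...,2]],-1)
h=cv2.cvtColor(p,cv2.COLOR_RGB2HSV);am=(h[...,0]<16)&(h[...,1]>110)&(u>220)&(u<320)&(v>215)&(v<310)
print(am.sum(), np.c_[u[am],v[am]].mean(0) if am.any() else "", "chute xyz mm",np.median(C[am],0)*1e3,np.percentile(C[am],[10,90],0)*1e3)
cv2.imwrite("pics/v10.png",cv2.resize(p[200:300,215:325,::-1],None,fx=6,fy=6,interpolation=cv2.INTER_CUBIC)[:600])
E
python3 am.py
```

```text
88 [278.739 250.591] chute xyz mm [-18.851 -35.152  29.291] [[-29.425 -41.402  21.914]
 [ -8.592 -27.939  33.035]]
```

The vial is inside the box: its amber pixels map to chute y −35, z 29 mm. Now I ease the flap down by going back along the same path.

Emit:
send_rows:
  rows:
    - {"tx": -0.055,"ty": 0,"tz": 0.04,"rx": 0,"ry": 0,"rz": 0}
    - {"tx": -0.055,"ty": 0,"tz": 0.04,"rx": 0,"ry": 0,"rz": 0}
    - {"tx": -0.055,"ty": 0,"tz": 0.04,"rx": 0,"ry": 0,"rz": 0}
    - {"tx": -0.055,"ty": 0,"tz": 0.04,"rx": 0,"ry": 0,"rz": 0}
    - {"tx": -0.055,"ty": 0,"tz": 0.04,"rx": 0,"ry": 0,"rz": 0}
    - {"tx": -0.055,"ty": 0,"tz": 0.04,"rx": 0,"ry": 0,"rz": 0}
    - {"tx": -0.055,"ty": 0,"tz": 0.04,"rx": 0,"ry": 0,"rz": 0}
    - {"tx": -0.055,"ty": 0,"tz": 0.04,"rx": 0,"ry": 0,"rz": 0}

```text
time: 16.6
tcp_pos: [0.5433, 0.0322, 0.1261]
eef_rot: [-0.032, 0.936, 0.082, 0.34]
ft_force: [-5.5, -1.3, -1.6]
width: 0.0001
grip_force: 2.1
```

Emit:
send_rows:
  rows:
    - {"tx": -0.05,"ty": 0,"tz": 0.05,"rx": 0,"ry": 0,"rz": 0}
    - {"tx": -0.05,"ty": 0,"tz": 0.05,"rx": 0,"ry": 0,"rz": 0}
    - {"tx": -0.05,"ty": 0,"tz": 0.05,"rx": 0,"ry": 0,"rz": 0}
    - {"tx": -0.05,"ty": 0,"tz": 0.05,"rx": 0,"ry": 0,"rz": 0}
    - {"tx": -0.045,"ty": 0,"tz": 0.05,"rx": 0,"ry": 0,"rz": 0}
    - {"tx": -0.045,"ty": 0,"tz": 0.05,"rx": 0,"ry": 0,"rz": 0}
    - {"tx": -0.045,"ty": 0,"tz": 0.05,"rx": 0,"ry": 0,"rz": 0}
    - {"tx": -0.045,"ty": 0,"tz": 0.05,"rx": 0,"ry": 0,"rz": 0}

```text
time: 17.4
tcp_pos: [0.5404, 0.0321, 0.1022]
eef_rot: [-0.032, 0.937, 0.082, 0.338]
ft_force: [-10.8, -3.0, -0.5]
width: -0.0
grip_force: 4.2
```

```bash
python3 chk.py l4
```

```text
t 17.4 pos [0.54  0.032 0.102] F [-10.751  -3.01   -0.509] w -0.0 j [-0.186 -0.276  2.121  0.379  0.671  0.988]
rotvec(tool) [-0.003  0.005 -0.004] shift units now-axes [ 0.097 -0.006 -0.172] after-rot axes [ 0.097 -0.005 -0.172]
flap angle 0.10624193953270218 27411 z at hinge 0.11327890297876043
amber on slope px 0 cy None
```

Emit:
send_rows:
  rows:
    - {"tx": -0.026,"ty": 0,"tz": 0.019,"rx": 0,"ry": 0,"rz": 0}
    - {"tx": -0.026,"ty": 0,"tz": 0.019,"rx": 0,"ry": 0,"rz": 0}
    - {"tx": -0.026,"ty": 0,"tz": 0.019,"rx": 0,"ry": 0,"rz": 0}
    - {"tx": -0.026,"ty": 0,"tz": 0.019,"rx": 0,"ry": 0,"rz": 0}
    - {"tx": -0.026,"ty": 0,"tz": 0.019,"rx": 0,"ry": 0,"rz": 0}
    - {"tx": -0.026,"ty": 0,"tz": 0.019,"rx": 0,"ry": 0,"rz": 0}
    - {"tx": -0.026,"ty": 0,"tz": 0.019,"rx": 0,"ry": 0,"rz": 0}
    - {"tx": -0.026,"ty": 0,"tz": 0.019,"rx": 0,"ry": 0,"rz": 0}

```text
time: 18.25
tcp_pos: [0.5399, 0.0318, 0.0946]
eef_rot: [-0.032, 0.936, 0.082, 0.341]
ft_force: [-3.1, 0.1, -0.5]
width: 0.0002
grip_force: 1.9
```

```bash
python3 chk.py l5
```

```text
t 18.25 pos [0.54  0.032 0.095] F [-3.08   0.13  -0.503] w 0.0002 j [-0.188 -0.268  2.135  0.395  0.648  0.969]
rotvec(tool) [-0.002 -0.001 -0.004] shift units now-axes [ 0.232 -0.01  -0.31 ] after-rot axes [ 0.231 -0.009 -0.31 ]
flap angle 0.05943482687662827 29132 z at hinge 0.11312160284246793
amber on slope px 0 cy None
```

Emit:
send_rows:
  rows:
    - {"tx": -0.022,"ty": 0,"tz": 0.022,"rx": 0,"ry": 0,"rz": 0}
    - {"tx": -0.022,"ty": 0,"tz": 0.022,"rx": 0,"ry": 0,"rz": 0}
    - {"tx": -0.022,"ty": 0,"tz": 0.022,"rx": 0,"ry": 0,"rz": 0}
    - {"tx": -0.022,"ty": 0,"tz": 0.022,"rx": 0,"ry": 0,"rz": 0}
    - {"tx": -0.022,"ty": 0,"tz": 0.022,"rx": 0,"ry": 0,"rz": 0}
    - {"tx": -0.022,"ty": 0,"tz": 0.022,"rx": 0,"ry": 0,"rz": 0}
    - {"tx": -0.022,"ty": 0,"tz": 0.022,"rx": 0,"ry": 0,"rz": 0}
    - {"tx": -0.022,"ty": 0,"tz": 0.022,"rx": 0,"ry": 0,"rz": 0}

```text
time: 19.1
tcp_pos: [0.5398, 0.0315, 0.0855]
eef_rot: [-0.032, 0.936, 0.082, 0.342]
ft_force: [-1.6, 0.9, -1.3]
width: -0.0002
grip_force: 1.0
```

```bash
python3 chk.py l6
```

```text
t 19.1 pos [0.54  0.031 0.086] F [-1.632  0.908 -1.258] w -0.0002 j [-0.188 -0.256  2.147  0.409  0.624  0.951]
rotvec(tool) [-0.001 -0.002 -0.004] shift units now-axes [ 0.381 -0.019 -0.479] after-rot axes [ 0.38  -0.017 -0.48 ]
flap angle 0.005172974358087009 31736 z at hinge 0.11290673418592041
amber on slope px 0 cy None
```

Nearly shut, at about 0.005 rad. I go 5 mm further down slowly, then withdraw.

Emit:
send_rows:
  rows:
    - {"tx": -0.015,"ty": 0,"tz": 0.015,"rx": 0,"ry": 0,"rz": 0}
    - {"tx": -0.015,"ty": 0,"tz": 0.015,"rx": 0,"ry": 0,"rz": 0}
    - {"tx": -0.015,"ty": 0,"tz": 0.015,"rx": 0,"ry": 0,"rz": 0}
    - {"tx": -0.02,"ty": 0,"tz": 0.015,"rx": 0,"ry": 0,"rz": 0}
    - {"tx": -0.03,"ty": 0,"tz": 0.015,"rx": 0,"ry": 0,"rz": 0}
    - {"tx": -0.04,"ty": 0,"tz": 0,"rx": 0,"ry": 0,"rz": 0}
    - {"tx": -0.05,"ty": 0,"tz": 0,"rx": 0,"ry": 0,"rz": 0}
    - {"tx": 0,"ty": 0,"tz": 0,"rx": 0,"ry": 0,"rz": 0}

```text
time: 19.95
tcp_pos: [0.5353, 0.0309, 0.0777]
eef_rot: [-0.032, 0.936, 0.082, 0.341]
ft_force: [0.6, -0.0, 0.6]
width: -0.0001
grip_force: 0.0
```

```bash
python3 chk.py l7
```

```text
t 19.95 pos [0.535 0.031 0.078] F [ 0.625 -0.028  0.626] w -0.0001 j [-0.193 -0.255  2.164  0.421  0.611  0.934]
rotvec(tool) [-0.002 -0.001 -0.004] shift units now-axes [ 0.592 -0.015 -0.557] after-rot axes [ 0.592 -0.012 -0.558]
flap angle -0.001855109138114086 31365 z at hinge 0.11298586358055708
amber on slope px 0 cy None
```

Emit:
send_rows:
  rows:
    - {"tx": -0.3,"ty": 0,"tz": 0,"rx": 0,"ry": 0,"rz": 0}
    - {"tx": -0.5,"ty": 0,"tz": -0.2,"rx": 0,"ry": 0,"rz": 0}
    - {"tx": -0.3,"ty": 0,"tz": -0.7,"rx": 0,"ry": 0,"rz": 0}
    - {"tx": 0,"ty": 0,"tz": -1,"rx": 0,"ry": 0,"rz": 0}
    - {"tx": 0,"ty": 0,"tz": -1,"rx": 0,"ry": 0,"rz": 0}
    - {"tx": 0,"ty": 0,"tz": -0.5,"rx": 0,"ry": 0,"rz": 0}
    - {"tx": 0,"ty": 0,"tz": 0,"rx": 0,"ry": 0,"rz": 0}
    - {"tx": 0,"ty": 0,"tz": 0,"rx": 0,"ry": 0,"rz": 0}

```text
time: 20.8
tcp_pos: [0.4162, 0.0092, 0.1532]
eef_rot: [-0.032, 0.936, 0.082, 0.341]
ft_force: [-0.8, -0.1, 0.0]
width: 0.0003
grip_force: 0.0
```

```bash
python3 chk.py l8; python3 am.py
python3 - <<'E'
from plant import bot
import cv2,numpy as np
s=cv2.imread("pics/scene0.png");p,_=bot.read_camera("scene");q,_=bot.read_camera("side")
cv2.imwrite("pics/v11.png",np.hstack([cv2.resize(p[:,:,::-1],(400,300)),cv2.resize(q[:,:,::-1],(400,300))]))
E
```

```text
t 20.8 pos [0.416 0.009 0.153] F [-0.787 -0.144  0.044] w 0.0003 j [-0.403 -0.725  2.269  0.426  1.028  0.879]
rotvec(tool) [-0.001 -0.002 -0.004] shift units now-axes [ 1.693 -0.021  2.837] after-rot axes [ 1.698 -0.016  2.834]
flap angle 0.004434891408635657 7761 z at hinge 0.11235869593565949
amber on slope px 0 cy None
  return _methods._mean(a, axis=axis, dtype=dtype,
  ret = um.true_divide(
Traceback (most recent call last):
  File "am.py", line 10, in <module>
    print(am.sum(), np.c_[u[am],v[am]].mean(0) if am.any() else "", "chute xyz mm",np.median(C[am],0)*1e3,np.percentile(C[am],[10,90],0)*1e3)
                                                                                                          ~~~~~~~~~~~~~^^^^^^^^^^^^^^^^^
IndexError: index -1 is out of bounds for axis 0 with size 0
```

View pics/v11.png

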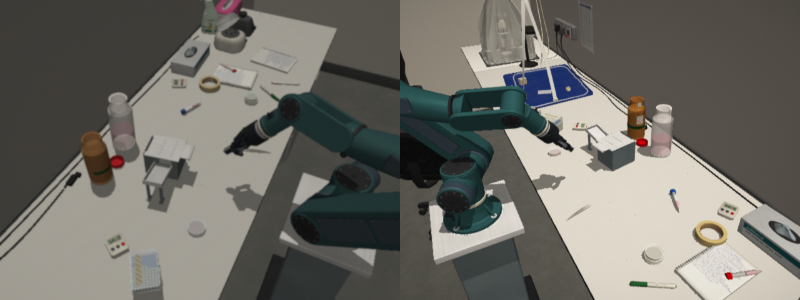

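The flap is shut, the slope is empty and no vial shows outside the chute (px 165,160 in the left half). The arm is clear and the other things are where they were. Handing in.

```bash
python3 -c "
from plant import bot
print(bot.sign_off())"
```

```text
the job is handed in; nothing more can be done
None
```

The used vial is in the chute, the flap was eased fully shut without slamming, the bystanders were left alone, and the job was handed in at about 21 s.

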